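Draw a filter from the photometer and show its glass

ROBOT

A 7-joint arm with a two-finger parallel gripper is mounted at the origin on a cart in front of the work surface, level with it; the furniture and walls round the work are solid. World frame = base frame: x ahead of the robot, y to its left, z up, the work surface at z = 0. Lengths are in m, angles in rad, forces in N, time in s.
With the tool pointing down it reaches from about 0.35 to 0.9 m from the base axis. Payload 8.1 kg.
Tool frame: the origin (TCP) lies on the centre line of the jaws, within the pads' length; the fingertips stand 17 mm ahead of it and the grasp point (between the pads) lies 2 mm behind it (finger_overhang is the distance from the TCP to the fingertips, in m); z points along the fingers, y is the line along which they close (so a half turn about z gives the same grasp; the last joint's range is limited). The gripper opens to 85 mm and grips with 20 to 120 N. Pads are 22 mm wide; open, the fingers measure 114 mm over their backs; the gripper's body (76 mm by 85 mm) begins 54 mm behind the grasp point. The pads swing forward as they close: fully open they stand 13 mm farther back than shut.
Start: joints at [-1.344, 0.434, 0.025, 1.573, -0.012, 1.134, -0.075], TCP at [0.202, 0.591, 0.248] pointing down, gripper open.
Joint ranges: [-2.62, 2.62], [-0.44, 2.09], [-1.27, 1.32], [0.08, 2.57], [-1.32, 4.46], [0.12, 2], [-2.74, 2.74]. Speed limits (rad/s): [2.22, 2.22, 3.01, 3.01, 3.14, 3.14, 3.14].

INTERFACE

Orientations are given as a 3x3 rotation matrix whose columns are the frame's x, y, z axes.
In Python, from rig import * gives the robot as it stands. The module is installed in compiled form; this text tells all that it offers. Calls block until the motion is done:
- goto(position, orientation): joint-space move of the TCP to a pose.
- move_l(position, speed=0.15, orientation=None): straight line of the TCP; orientation=None keeps the orientation; speed is the mean speed in m/s.
- move_joints(angles): joint-space move.
- move_gripper(opening): opening from 0.0 (shut) to 1.0 (fully open); the grip force is fixed at half the most; returns when the fingers have stopped.
- pause(seconds).
- solve_ik(position, orientation): joint angles nearest the present ones, or None.
- observe(): the state.
- capture(name): name is "scene" or "top"; returns the picture (400x640x3 uint8, blue, green, red); there is no depth.
- camera_info(name): a dict with "camera_matrix" (3x3 intrinsics, pixels), "dist" ([k1, k2, p1, p2, k3] as OpenCV has them; the pictures are not rectified), "view" (4x4, takes a point from world to camera coordinates). Camera axes: x right, y down, z forward; pixel columns grow to the right and rows downward; lengths in m; the calibration is good to about 2 mm. A picture is of the moment at which its call begins. camera_info takes no time and is no camera call.
A pose or a line that the arm cannot do raises MotionError and nothing moves.
- hand_in(): hands the job in, once; it reports no verdict.
The state is a dict: "t": time; "joint_positions": joint angles; "joint_velocities": joint speeds; "joint_torque": joint torques, N m; "position": TCP position; "ee_rot": TCP orientation; "contact_force": force on the tool from outside, world axes, zero at the start; "moment": the same for the moment, N m; "gripper_width": opening from 0.0 (shut) to 1.0 (fully open).
Only numpy, scipy, OpenCV 4.12 (cv2) and the standard library are available. Lean on these libraries where they do the work, as an engineer would, in place of code of your own. Each camera call takes 0.05 s, during which the arm holds its last target. There are 200 camera calls.

TASK

The orange filter of the photometer is to be checked for dust. Slide the cover of the filter bay fully open, draw the cartridge with the orange tab out of its slot, and tip it at least half-way over from upright to flat, so that a face of its glass looks up to the lamps. Finish while still holding it there, still and about a hand's breadth or more above the instrument, without touching the glass; leave the blue filter seated and the things round about where they are.

Things in the scene. Friction and masses are not known exactly. Their poses are not given: they have to be found in the camera images.
- photometer: White bench photometer, fixed to the worktop, 270 mm (its x, depth) by 150 mm (its y, width), deck 108 mm above the worktop. Origin: centre of its underside; x to its back, away from the robot, y to its left, z up. Sloped panel with display and keys at the front (-x), lower than the deck. Two rails 6 mm high run along x on the deck at y = -55 and +55 mm; stops at their far ends are 9 mm high.
- filter_bay (a point): Centre of the floor of the filter bay, at x = -21, y = 0, z = 66 mm of the photometer, axes as the photometer. The bay is a square well in the deck, 94 by 94 mm and 42 mm deep. In its floor are two upright slots 50 mm deep, centred 22 mm in front of and 22 mm behind this point (x = -22 and +22 mm); one holds the orange filter, the other the blue one, either way round.
- cover (a joint): Grey flat cover of the bay, 102 by 106 by 4 mm, lying on the deck. Slides in the photometer's +x direction (to the back): 0 = closed over the bay, 0.1 m = fully open at its stop, bay wholly uncovered. Starts closed or up to 20 mm open; slides against a light friction of about 2 N and stays where it is left.
- cover_grip (a point): Middle of the dark grip rib on the cover, axes as the photometer; moves with the cover. The rib is 12 mm thick along x, 50 mm long along y and stands 18 mm above the cover plate; this point is 9 mm above the plate. It can be gripped, or pushed from the front. Nothing else stands within 40 mm of it; the cover plate reaches 66 mm in front of it and 36 mm behind it.
- orange_filter: Cartridge with an orange tab, 60 to 110 g. Origin: centre of its underside; z towards the tab (up in the slot), x through the thickness (normal of the glass), y across the width; seated, its axes are the photometer's. Lower 50 mm: black frame 12 by 36 mm, in the slot with 1.3 mm play each side. Above it the tab, 12 (x) by 28 mm (y), z = 50 to 86 mm, free in the bay, top 6 mm below the deck.
- orange_filter_tab (a point): Point to grip on the orange tab: on the cartridge's centre line, 70 mm above its underside, 20 mm above the floor of the bay while seated. Axes as the cartridge. Can be gripped across the 28 mm or the 12 mm.
- orange_filter_glass: The square orange glass of the orange cartridge, 24 by 24 mm, 3 mm thick, set 4.5 mm deep in its frame. Origin: centre of the glass, 25 mm above the cartridge's underside; x is its normal. Not to be touched.
- blue_filter: The same kind of cartridge with a blue tab and blue glass, in the other slot, 44 mm from the orange one. Origin: centre of its underside. It stays seated.
- timer: White flat bench timer, 65 by 65 by 18 mm, lying front left of the photometer; origin: centre of its underside. To be left alone.
- sample_cup: White open sample cup, 55 mm wide, 39 mm high, left of the photometer; origin: centre of its underside. To be left alone.
- dust_brush: Brush with a wooden handle, 32 by 164 by 12 mm, lying right of the photometer; origin: centre of its underside. To be left alone.
- clamp_stand: Retort stand, fixed, left of the photometer; keep clear. Origin: middle of its flat base. Upright rod 10 mm thick, 430 mm high, 60 mm behind the origin; a clamp reaches from it towards the robot at a height of 255 to 285 mm, to 92 mm in front of the origin, 42 mm to either side of it.
- balance: White laboratory balance with an open glass lid, fixed, far left; keep clear. Origin: middle of its underside; it spans 147 mm in front of and behind it, 102 mm to either side, and its raised lid 320 mm up.

How it is judged:
On the way, in this order (a step that is already met when the one before it is completed fails the run):
1. the cover is slid fully open while the orange filter is still in its slot (value of joint cover above 0.092 m and z of orange_filter in the frame of photometer below 0.03 m), for 0.1 s.
2. the orange filter is drawn clear out of its slot in the gripper (z of orange_filter in the frame of photometer above 0.075 m and contact force between orange_filter and the fingers above 1 N), for 0.1 s.
At the end, for the whole second after the job is handed in: Cover within 10 mm of its open stop; orange filter still, held by the fingers alone, its glass 67 mm or more above the deck and tipped 39 degrees or more over from upright (normal of the glass within 51 degrees of vertical, either face up); blue filter in its slot (value of joint cover above 0.09 m and contact force between orange_filter and the fingers above 1 N and contact force between orange_filter and photometer below 0.05 N and height (world z) of orange_filter_glass above 0.175 m and (angle between orange_filter_glass's own x axis and vertical below 0.9 rad or angle between orange_filter_glass's own x axis and vertical above 2.24 rad) and linear speed of orange_filter below 0.02 m/s and angular speed of orange_filter below 0.15 rad/s and distance of blue_filter from where it was at the start of the episode below 0.006 m); the arm keeps its last pose, push and grip.
It fails at once if the fingers touch the orange glass (contact force between orange_filter_glass and the fingers above 0.3 N).
It fails at once if the blue filter is pulled or knocked out of its seat (distance of blue_filter from where it was at the start of the episode above 0.01 m).
It fails at once if the timer is pushed away (distance of timer from where it was at the start of the episode above 0.02 m).
It fails at once if the sample cup is pushed away (distance of sample_cup from where it was at the start of the episode above 0.02 m).
It fails at once if the brush is pushed away (distance of dust_brush from where it was at the start of the episode above 0.02 m).
It also fails if it takes over 53 s, if anything falls off the work surface, if the arm or the gripper's body presses on something with over 40 N, if the wrist force passes 120 N, or if a joint passes its speed limit or range.

## Working session

There is one attempt and no reset: what is moved stays moved. The work goes in short steps, each a Python script; the robot and the scene stay as the last script left them, time stands still between calls to the robot, and variables do not carry over. Pictures are saved under pics/ and viewed, on a budget of 10 in all, crops included, one or two more only if the job needs it, and the job is handed in when it is done.

```bash
mkdir -p pics; python3 - <<'E'
from rig import *
import cv2, numpy as np
for n in("scene","top"):
    i=camera_info(n); print(n,np.round(i["camera_matrix"],1).tolist(),np.round(i["dist"],4),np.round(i["view"],4).tolist())
    cv2.imwrite(f"pics/{n}0.png",capture(n))
s=observe(); print(s["t"],s["position"],np.round(s["ee_rot"],3).tolist(),s["gripper_width"])
E
```

```text
scene [[397.9, 0.0, 323.6], [0.0, 397.9, 200.3], [0.0, 0.0, 1.0]] [0.0144 0.     0.     0.     0.    ] [[0.8176, -0.5757, -0.0014, -0.4182], [-0.2693, -0.3803, -0.8848, 0.2144], [0.5089, 0.7238, -0.466, 0.9945], [0.0, 0.0, 0.0, 1.0]]
top [[368.1, 0.0, 320.6], [0.0, 368.1, 201.4], [0.0, 0.0, 1.0]] [-0.0858  0.      0.      0.      0.    ] [[-0.0234, -0.9995, -0.019, 0.0119], [-0.9897, 0.0258, -0.1406, 0.5094], [0.141, 0.0155, -0.9899, 1.303], [0.0, 0.0, 0.0, 1.0]]
0.1 [0.20232731 0.59091852 0.24761541] [[-0.946, 0.324, -0.0], [0.324, 0.946, -0.001], [-0.0, -0.001, -1.0]] 0.9999210992190779
```

View pics/scene0.png

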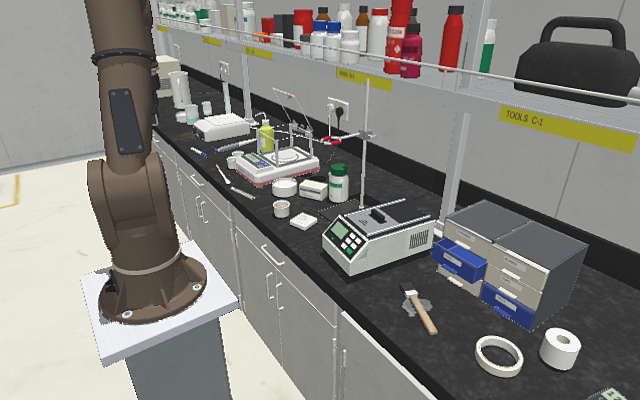

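View pics/top0.png

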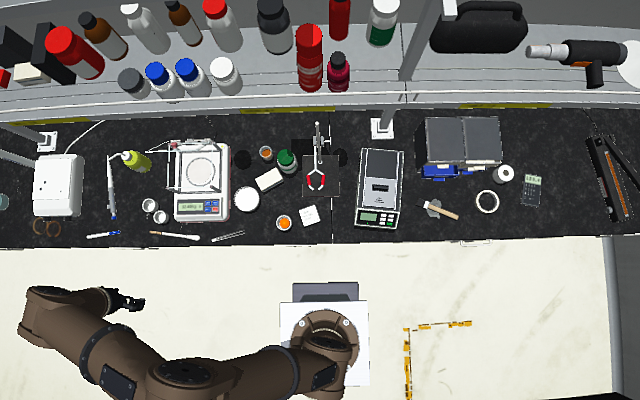

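The top view shows the photometer at about px (380,190), with the cover rib near (380,187). The timer is at (309,215), the cup at (285,223) and the clamp at (317,180). I'll enlarge the photometer in both views.

```bash
python3 - <<'E'
import cv2, numpy as np
a=cv2.imread("pics/top0.png")[140:240,340:420]; b=cv2.imread("pics/scene0.png")[190:280,315:440]
a=cv2.resize(a,None,fx=5,fy=5,interpolation=cv2.INTER_CUBIC)
cv2.imwrite("pics/c1.png",a)
cv2.imwrite("pics/c2.png",cv2.resize(b,None,fx=6,fy=6,interpolation=cv2.INTER_CUBIC))
E
```

```text
(no output)
```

View pics/c1.png

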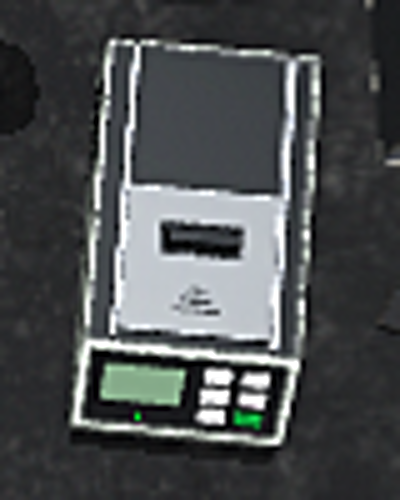

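View pics/c2.png

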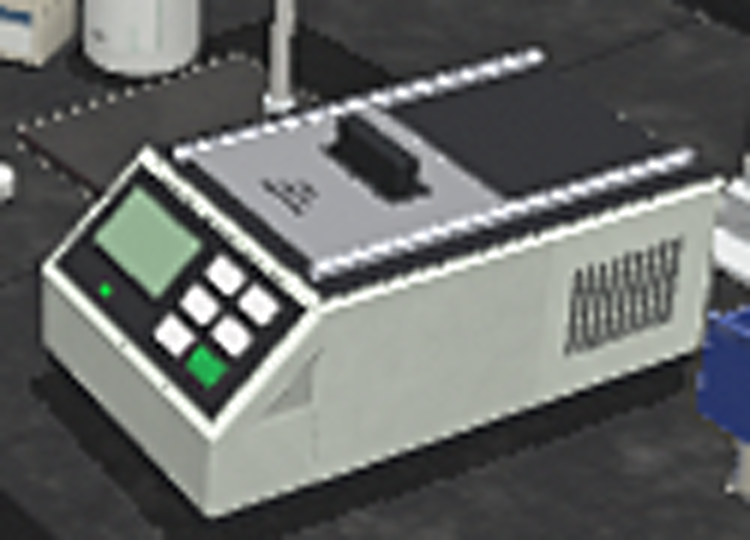

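```bash
cat > h.py <<'E'
from rig import *
import cv2, numpy as np
def proj(n,P):
    i=camera_info(n); V=np.array(i["view"])
    return cv2.projectPoints(np.array(P,float).reshape(-1,3),cv2.Rodrigues(V[:3,:3])[0],V[:3,3],np.array(i["camera_matrix"]),np.array(i["dist"],float))[0][:,0]
def W(pose,P):
    x,y,a=pose; P=np.atleast_2d(P); c,s=np.cos(a),np.sin(a)
    return np.c_[x+c*P[:,0]-s*P[:,1],y+s*P[:,0]+c*P[:,1],P[:,2]]
E
python3 - <<'E'
from h import *
from scipy.optimize import least_squares
T=np.array([(108,42),(320,58),(84,342),(302,355),(72,428),(285,445),(130,186),(282,196),(112,335),(275,348)],float)
T=(T+.5)/5-.5+[340,140]
S=np.array([(722,185),(318,300),(148,150),(212,515),(212,435),(45,265)],float)
S=(S+.5)/6-.5+[315,190]
def f(p):
    x,y,a,q,xf,zp=p
    A=np.array([(.135,.075,.108),(.135,-.075,.108),(xf,.075,.108),(xf,-.075,.108),(-.135,.075,zp),(-.135,-.075,zp),(.03+q,.053,.112),(.03+q,-.053,.112),(-.072+q,.053,.112),(-.072+q,-.053,.112)])
    B=np.array([(.135,-.075,.108),(xf,-.075,.108),(xf,.075,.108),(-.135,-.075,0),(-.135,-.075,zp),(-.135,.075,zp)])
    return np.r_[proj("top",W(p[:3],A))-T,proj("scene",W(p[:3],B))-S].ravel()
r=least_squares(f,[.5,-.15,0,.01,-.08,.05],loss="soft_l1")
print(r.x.round(4)); print(r.fun.reshape(-1,2).round(1).tolist())
p=r.x
print("grip",W(p[:3],[-.006+p[3],0,.121]))
for n in("top","scene"):
    print(n, proj(n,W(p[:3],[(-.006+p[3],.025,.130),(-.006+p[3],-.025,.130)])).round(1))
np.save("pose.npy",p)
E
```

```text
[ 0.5451 -0.2077 -0.1149 -0.0008 -0.0795  0.0622]
[[-0.1, -0.7], [-0.0, -0.2], [-0.0, -0.4], [-0.0, 0.9], [0.1, -0.5], [-0.1, -0.1], [-0.4, 0.2], [-0.2, 0.8], [1.0, -0.5], [-0.7, -0.4], [0.9, -0.9], [2.0, 1.2], [-0.6, -0.4], [-0.8, 7.0], [-0.1, 0.3], [-1.1, -0.3]]
grip [[ 0.53831156 -0.20688779  0.121     ]]
top [[373.2 186.9]
 [387.9 188.2]]
scene [[371.3 208.8]
 [382.2 216.9]]
```

```bash
cat >> h.py <<'E'
def R(pose,flip=1,tilt=0.):
    a=pose[2]; X=np.array([np.cos(a),np.sin(a),0]); Y=np.array([-np.sin(a),np.cos(a),0])*flip
    z=np.sin(tilt)*X-np.cos(tilt)*np.array([0,0,1.])
    return np.c_[np.cross(Y,z),Y,z]
E
python3 - <<'E'
from h import *
p=np.load("pose.npy")
for f in(1,-1):
  for q in([.40,-.17,.40],W(p,[-.04,0,.135])[0],W(p,[.08,0,.135])[0]):
    print(f,np.round(q,3),solve_ik(q,R(p,f)))
  for t in(.9,-.9): print(f,t,solve_ik(W(p,[-.05,0,.26])[0],R(p,f,t)))
print(solve_ik([.15,.40,.42],observe()["ee_rot"]))
E
```

```text
Traceback (most recent call last):
  File "h.py", line 7, in W
    x,y,a=pose; P=np.atleast_2d(P); c,s=np.cos(a),np.sin(a)
    ^^^^^
ValueError: too many values to unpack (expected 3)
```

```bash
sed -i 's/x,y,a=pose;/x,y,a=pose[:3];/' h.py
python3 - <<'E'
from h import *
p=np.load("pose.npy")
r=lambda q:None if q is None else np.round(q,2)
for f in(1,-1):
  for q in([.40,-.17,.40],W(p,[-.04,0,.135])[0],W(p,[.08,0,.135])[0]):
    print(f,np.round(q,3),r(solve_ik(q,R(p,f))))
  for t in(.9,-.9): print(f,t,r(solve_ik(W(p,[-.05,0,.26])[0],R(p,f,t))))
print(r(solve_ik([.15,.40,.42],observe()["ee_rot"])))
E
```

```text
1 [ 0.4  -0.17  0.4 ] [-1.05 -0.17  1.2   1.8   0.16  1.41  1.58]
1 [ 0.505 -0.203  0.135] [-0.2   0.5   0.69  1.94 -0.41  0.85  2.16]
1 [ 0.625 -0.217  0.135] [-0.1   0.65  0.56  1.64 -0.4   0.98  2.05]
1 0.9 [ 1.42  0.18 -1.02  2.42  3.68  0.26 -1.79]
1 -0.9 None
-1 [ 0.4  -0.17  0.4 ] [-1.04 -0.17  1.2   1.8   0.16  1.41 -1.56]
-1 [ 0.505 -0.203  0.135] [-0.42  0.64  1.06  1.96 -0.68  0.96 -0.71]
-1 [ 0.625 -0.217  0.135] [-0.34  0.81  1.03  1.66 -0.76  1.13 -0.78]
-1 0.9 [ 1.42  0.18 -1.02  2.42  3.68  0.26  1.36]
-1 -0.9 None
[-1.36  0.    0.02  1.71 -0.    1.43 -0.1 ]
```

```bash
python3 - <<'E'
from h import *
p=np.load("pose.npy")
r=lambda q:None if q is None else np.round(q,2)
move_l([.15,.40,.42],.3)
j=np.array(observe()["joint_positions"]); j[0]=.3; j[6]=1.3
move_joints(j)
s=observe(); print(s["t"],s["position"],np.round(s["ee_rot"],2).tolist())
for f in(1,-1):
  for q in(W(p,[-.04,0,.2])[0],W(p,[-.04,0,.135])[0],W(p,[.08,0,.135])[0],W(p,[-.043,0,.11])[0],W(p,[.001,0,.11])[0]):
    print(f,np.round(q,3),r(solve_ik(q,R(p,f))))
  for t in(.85,-.85):
   for q in ([-.05,0,.28],[0.05,0,.28]):
    print(f,t,r(solve_ik(W(p,q)[0],R(p,f,t))))
E
```

```text
3.3667 [ 0.38822107 -0.17916057  0.41877336] [[-0.84, 0.55, -0.0], [0.55, 0.84, 0.0], [0.0, -0.0, -1.0]]
1 [ 0.505 -0.203  0.2  ] [ 0.28  0.35  0.    1.83 -0.    0.96  1.74]
1 [ 0.505 -0.203  0.135] [ 0.28  0.43  0.    1.9  -0.    0.81  1.74]
1 [ 0.625 -0.217  0.135] [ 0.25  0.59 -0.    1.6   0.    0.95  1.71]
1 [ 0.502 -0.203  0.11 ] [ 0.28  0.46  0.    1.93 -0.    0.75  1.74]
1 [ 0.546 -0.208  0.11 ] [ 0.27  0.52  0.    1.83 -0.    0.8   1.73]
1 0.85 [ 1.53  0.12 -1.1   2.35  4.33  0.18 -2.46]
1 0.85 [ 0.68  0.18 -0.35  2.21  4.17  0.14 -2.41]
1 -0.85 None
1 -0.85 None
-1 [ 0.505 -0.203  0.2  ] [ 0.14  0.35  0.19  1.84 -0.08  0.95 -1.32]
-1 [ 0.505 -0.203  0.135] [ 0.13  0.43  0.21  1.92 -0.12  0.81 -1.28]
-1 [ 0.625 -0.217  0.135] [ 0.07  0.6   0.28  1.62 -0.19  0.95 -1.27]
-1 [ 0.502 -0.203  0.11 ] [ 0.13  0.46  0.21  1.94 -0.14  0.75 -1.27]
-1 [ 0.546 -0.208  0.11 ] [ 0.11  0.52  0.23  1.84 -0.16  0.8  -1.26]
-1 0.85 [ 1.53  0.12 -1.1   2.35  4.33  0.18  0.68]
-1 0.85 [ 0.68  0.18 -0.35  2.21  4.17  0.14  0.73]
-1 -0.85 None
-1 -0.85 None
```

```bash
python3 - <<'E'
from h import *
p=np.load("pose.npy")
move_gripper(0.)
goto(W(p,[-.045,0,.2])[0],R(p,1))
move_l(W(p,[-.045,0,.136])[0],.12)
print(observe()["t"],np.round(observe()["contact_force"],1))
X=R(p)[:,0]
for x in list(np.arange(-.03,.066,.012))+list(np.arange(.066,.095,.003)):
    move_l(W(p,[x,0,.136])[0],.1)
    s=observe(); f=np.array(s["contact_force"]); d=(np.array(s["position"])-W(p,[0,0,0])[0])@[np.cos(p[2]),np.sin(p[2]),0]
    fx=f@[np.cos(p[2]),np.sin(p[2]),0]
    print(round(s["t"],2),round(x,3),d.round(4),f.round(1))
    if fx<-8: break
cv2.imwrite("pics/s1.png",cv2.resize(capture("scene")[170:290,315:455],None,fx=4,fy=4,interpolation=cv2.INTER_CUBIC))
E
```

```text
5.7917 [-0.5  0.7 -0.9]
6.09 -0.03 -0.0293 [-0.1 -0.7  0.2]
6.36 -0.018 -0.018 [-0.4  0.9 -0.1]
6.62 -0.006 -0.006 [-0.2 -0.1 -0.6]
6.89 0.006 0.0061 [-0.1  0.1  0. ]
7.16 0.018 0.0181 [-0.1  0.4 -0.6]
7.42 0.03 0.0301 [-0.5  0.6  0.6]
7.69 0.042 0.0421 [ 0.3 -0.2 -0.4]
7.96 0.054 0.0541 [ 0.4 -0.5  0. ]
8.22 0.066 0.0661 [-0.5 -0.4  0.5]
8.47 0.069 0.0689 [-0.6 -0.6 -0.8]
8.72 0.072 0.0721 [-0.6  1.  -0.2]
8.97 0.075 0.0753 [-0.9  0.6 -0.5]
9.22 0.078 0.0784 [-0.3 -0.3  0.8]
9.47 0.081 0.08 [-4.8  1.   2.8]
9.72 0.084 0.0802 [-14.2   3.2  10.1]
```

View pics/s1.png

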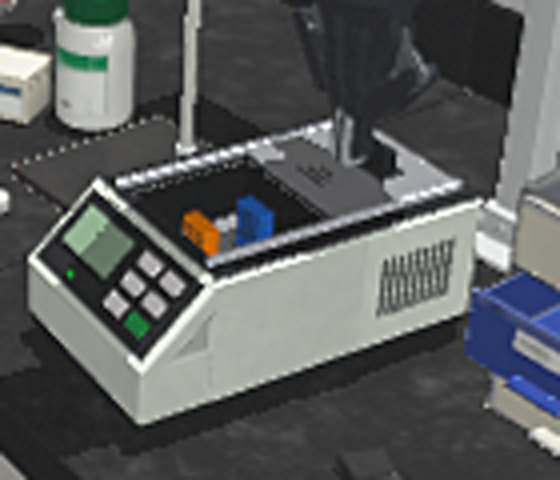

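The cover is at its stop: force rose at x = 80 mm. The orange tab is in the front slot, at about crop px (200,232), with blue behind it at (255,218). I'll back off and measure the tab in both views.

```bash
python3 - <<'E'
from h import *
p=np.load("pose.npy")
move_l(W(p,[.070,0,.138])[0],.1)
move_l(W(p,[.04,0,.25])[0],.25)
goto(W(p,[-.2,0,.33])[0],R(p,1))
a=capture("top");b=capture("scene")
cv2.imwrite("pics/top2.png",a);cv2.imwrite("pics/scene2.png",b)
A=cv2.resize(a[150:210,350:415],None,fx=6,fy=6,interpolation=cv2.INTER_CUBIC)
B=cv2.resize(b[195:255,330:395],None,fx=6,fy=6,interpolation=cv2.INTER_CUBIC)
cv2.imwrite("pics/ab.png",np.hstack([A,B]))
# predicted tab corners (top z=.102) for orange
C=[(-.043+i*.006,j*.014,.102) for i,j in((-1,1),(1,1),(1,-1),(-1,-1))]
for n,o,k in(("top",(350,150),0),("scene",(330,195),390)):
    print(n,((proj(n,W(p,C))-o+.5)*6-.5+[k,0]).round().tolist(), ((proj(n,W(p,[(-.068,.047,.108),(.026,.047,.108),(.026,-.047,.108),(-.068,-.047,.108)]))-o+.5)*6-.5+[k,0]).round().tolist())
    im=a if n=="top" else b; h=cv2.cvtColor(im,cv2.COLOR_BGR2HSV); m=cv2.inRange(h,(5,150,80),(22,255,255))
    u=proj(n,W(p,[(-.043,0,.102)]))[0].astype(int); m2=np.zeros_like(m); m2[u[1]-12:u[1]+15,u[0]-12:u[0]+12]=m[u[1]-12:u[1]+15,u[0]-12:u[0]+12]
    ys,xs=np.nonzero(m2); print(len(xs),xs.min(),xs.max(),ys.min(),ys.max(),xs.mean(),ys.mean()) if len(xs) else 0
print(observe()["t"])
E
```

```text
top [[150.0, 306.0], [151.0, 286.0], [200.0, 290.0], [198.0, 311.0]] [[91.0, 333.0], [103.0, 172.0], [265.0, 186.0], [255.0, 347.0]]
9 374 382 198 202 378.8888888888889 200.44444444444446
scene [[572.0, 173.0], [595.0, 166.0], [631.0, 195.0], [608.0, 202.0]] [[498.0, 138.0], [669.0, 90.0], [793.0, 182.0], [615.0, 237.0]]
69 361 369 222 233 364.8840579710145 227.18840579710144
11.775
```

View pics/ab.png

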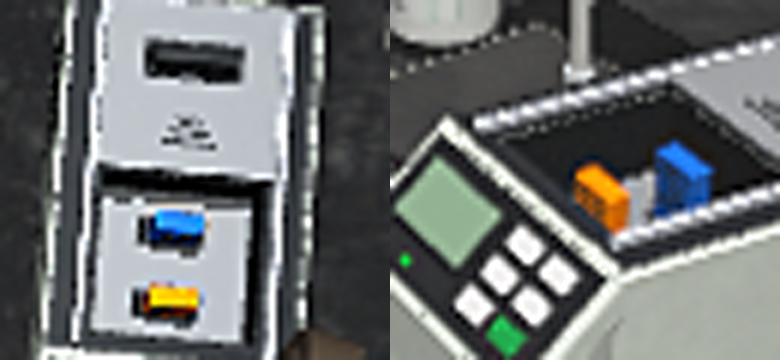

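Predicted and observed tab outlines agree within about 1 px: top centre (175,298) against (173,298), and scene (601,184) against (600,181). I'll grasp across the 28 mm and lift a little to test the hold.

```bash
python3 - <<'E'
from h import *
p=np.load("pose.npy")
def st(l): s=observe(); print(l,round(s["t"],2),np.round(s["position"],4),np.round(s["contact_force"],1),round(s["gripper_width"],3)); return s
move_gripper(.59)
goto(W(p,[-.043,-.0005,.17])[0],R(p,1)); st("above")
move_l(W(p,[-.043,-.0005,.115])[0],.12); st("mid")
move_l(W(p,[-.043,-.0005,.092])[0],.06); st("down")
b=capture("scene")
cv2.imwrite("pics/g.png",cv2.resize(b[150:270,310:430],None,fx=5,fy=5,interpolation=cv2.INTER_CUBIC))
E
```

```text
above 13.21 [ 0.502  -0.2036  0.1708] [-0.5  0.1  0.1] 0.59
mid 13.82 [ 0.5026 -0.2035  0.116 ] [ 0.4 -0.5  0.5] 0.587
down 14.35 [ 0.5021 -0.2032  0.0916] [ 0.1 -0.1 -0. ] 0.585
```

View pics/g.png

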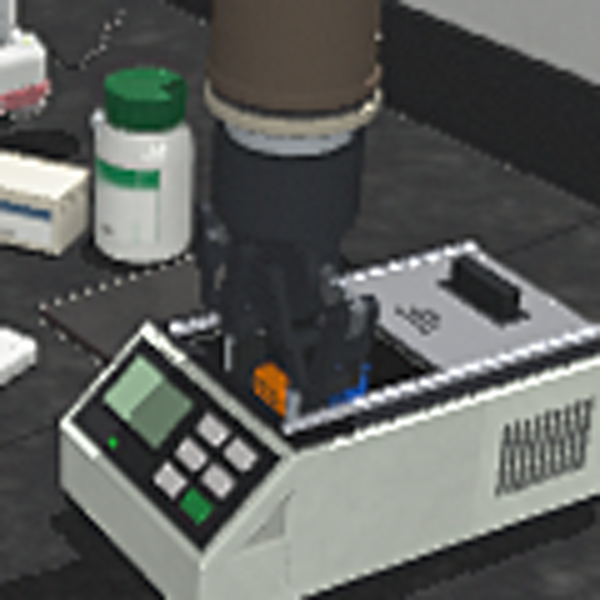

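The fingers straddle the orange tab, at crop px (270,388), with no contact force. I'll close and lift.

```bash
python3 - <<'E'
from h import *
p=np.load("pose.npy")
r=lambda q:None if q is None else np.round(q,2)
def st(l): s=observe(); print(l,round(s["t"],2),np.round(s["position"],4),np.round(s["contact_force"],1),round(s["gripper_width"],3)); return s
move_gripper(0.); st("closed")
move_l(W(p,[-.043,-.0005,.107])[0],.05); st("15up")
move_l(W(p,[-.043,-.0005,.20])[0],.1); st("up")
move_l(W(p,[-.06,-.0005,.30])[0],.15); st("high")
b=capture("scene")
cv2.imwrite("pics/h.png",cv2.resize(b[130:270,310:450],None,fx=4,fy=4,interpolation=cv2.INTER_CUBIC))
print(r(observe()["joint_positions"]))
for t in(.4,.85,-.4,-.85):
   for q in ([-.06,0,.30],[0.05,0,.28],[0.1,0,.3],[-.15,0,.3],[-.1,0,.4],[0,0,.4],[.1,0,.4],[0.05,0,.5]):
    print(t,q,r(solve_ik(W(p,q)[0],R(p,1,t))))
E
```

```text
closed 14.72 [ 0.5027 -0.2026  0.0924] [-0.7  3.9  4.3] 0.311
15up 15.18 [ 0.5027 -0.2029  0.1076] [-0.   4.4  3. ] 0.313
up 16.26 [ 0.5019 -0.2033  0.1994] [ 0.5  0.5 -0.3] 0.315
high 17.08 [ 0.4851 -0.2011  0.299 ] [-0.3 -0.  -0.6] 0.314
[ 0.28  0.23  0.01  1.74 -0.    1.17  1.75]
0.4 [-0.06, 0, 0.3] [ 0.35  0.03 -0.    2.04 -0.15  0.68  1.9 ]
0.4 [0.05, 0, 0.28] [ 0.32  0.23 -0.03  1.86 -0.11  0.66  1.82]
0.4 [0.1, 0, 0.3] [ 0.3   0.29 -0.02  1.72 -0.09  0.73  1.79]
0.4 [-0.15, 0, 0.3] [ 0.36 -0.12  0.05  2.19 -0.17  0.7   1.98]
0.4 [-0.1, 0, 0.4] [ 0.35 -0.11  0.02  1.93 -0.12  0.94  1.88]
0.4 [0, 0, 0.4] [ 0.32  0.06 -0.    1.76 -0.1   0.93  1.82]
0.4 [0.1, 0, 0.4] [ 0.28  0.23 -0.    1.56 -0.08  0.96  1.77]
0.4 [0.05, 0, 0.5] [ 0.29  0.13  0.01  1.45 -0.08  1.17  1.77]
0.85 [-0.06, 0, 0.3] [-0.82 -0.38  1.04  2.45  1.38  0.16  0.49]
0.85 [0.05, 0, 0.28] [ 0.68  0.18 -0.35  2.21  4.17  0.14 -2.41]
0.85 [0.1, 0, 0.3] [ 1.19  0.39 -1.07  2.06  1.45  0.19  0.41]
0.85 [-0.15, 0, 0.3] None
0.85 [-0.1, 0, 0.4] [ 0.07 -0.33  0.32  2.29 -0.36  0.36  2.15]
0.85 [0, 0, 0.4] [ 0.09 -0.11  0.28  2.15 -0.57  0.31  2.32]
0.85 [0.1, 0, 0.4] [ 0.36  0.08 -0.03  1.97 -0.57  0.3   2.27]
0.85 [0.05, 0, 0.5] [ 0.29 -0.07  0.07  1.88 -0.35  0.53  2.04]
-0.4 [-0.06, 0, 0.3] [0.24 0.47 0.03 1.45 0.05 1.61 1.71]
-0.4 [0.05, 0, 0.28] [0.22 0.67 0.03 1.15 0.03 1.72 1.7 ]
-0.4 [0.1, 0, 0.3] [0.21 0.77 0.03 0.93 0.03 1.85 1.7 ]
-0.4 [-0.15, 0, 0.3] [0.26 0.33 0.03 1.68 0.06 1.53 1.73]
-0.4 [-0.1, 0, 0.4] [0.24 0.36 0.03 1.39 0.05 1.79 1.73]
-0.4 [0, 0, 0.4] [0.22 0.54 0.04 1.1  0.04 1.9  1.72]
-0.4 [0.1, 0, 0.4] None
-0.4 [0.05, 0, 0.5] None
-0.85 [-0.06, 0, 0.3] None
-0.85 [0.05, 0, 0.28] None
-0.85 [0.1, 0, 0.3] None
-0.85 [-0.15, 0, 0.3] [0.23 0.6  0.03 1.47 0.1  1.92 1.71]
-0.85 [-0.1, 0, 0.4] None
-0.85 [0, 0, 0.4] None
-0.85 [0.1, 0, 0.4] None
-0.85 [0.05, 0, 0.5] None
```

View pics/h.png

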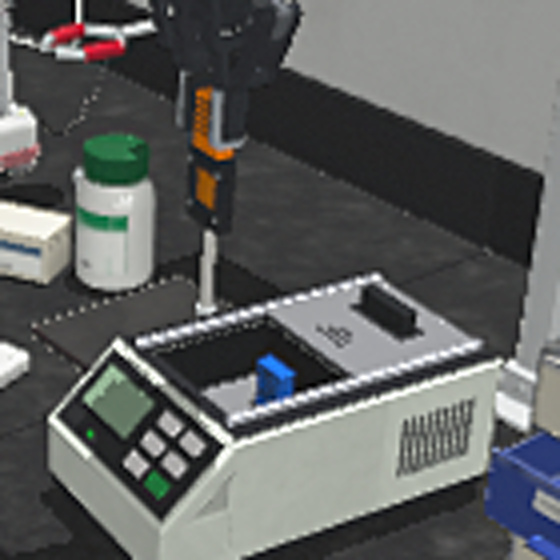

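The cartridge is held with its glass clear of the pads, at crop px (205,188). Blue is still seated at (272,380) and the cover is open. I'll raise it and tip it about 46–49° with the fingers pointing forward.

```bash
python3 - <<'E'
from h import *
p=np.load("pose.npy")
r=lambda q:None if q is None else np.round(q,2)
def st(l): s=observe(); print(l,round(s["t"],2),np.round(s["position"],4),np.round(s["contact_force"],1),round(s["gripper_width"],3),r(s["joint_positions"])); return s
move_l(W(p,[-.03,0,.42])[0],.15)
goto(W(p,[-.01,0,.42])[0],R(p,1,.4)); st("t.4")
for t in (.6,.8,.85):
    q=solve_ik(W(p,[0,0,.42])[0],R(p,1,t)); print(t,r(q))
    if q is None or np.abs(np.array(q)-observe()["joint_positions"]).max()>.9: break
    goto(W(p,[0,0,.42])[0],R(p,1,t))
pause(.5); s=st("end"); print("tilt",np.arccos(-s["ee_rot"][2][2]), r(s["joint_velocities"]))
b=capture("scene")
cv2.imwrite("pics/i.png",cv2.resize(b[90:270,300:460],None,fx=3.3,fy=3.3,interpolation=cv2.INTER_CUBIC))
E
```

```text
t.4 18.65 [ 0.5343 -0.2063  0.4197] [ 0.6 -0.4 -0.8] 0.315 [ 0.32  0.04  0.01  1.74 -0.1   0.98  1.82]
0.6 [ 0.34 -0.03  0.01  1.89 -0.2   0.71  1.92]
0.8 [ 0.32 -0.1   0.07  2.06 -0.45  0.44  2.18]
0.85 [ 0.28 -0.11  0.1   2.11 -0.56  0.37  2.29]
end 20.13 [ 0.5451 -0.2077  0.42  ] [ 0.2  0.7 -1.1] 0.317 [ 0.28 -0.11  0.1   2.11 -0.56  0.37  2.29]
tilt 0.8497704224481614 [-0. -0.  0.  0. -0. -0.  0.]
```

View pics/i.png

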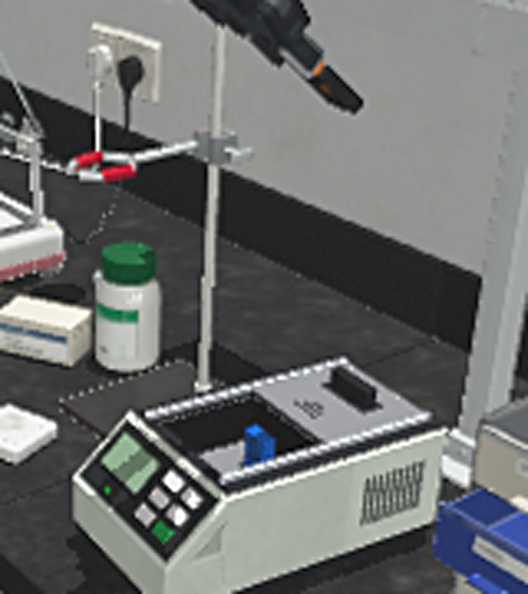

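The cartridge is in line with the fingers and tipped, at crop px (340,88). It's well above the deck, with blue seated and the cover open, so I'll hand in.

```bash
python3 -c "
from rig import *
print(hand_in())"
```

```text
the job is handed in; nothing more can be done
None
```

I handed the job in at about 20 s of the 53 s allowed. The orange cartridge is held still, tipped 0.85 rad (49°) from upright; the interface gave no verdict.

- **Cover:** I pushed it to the back with the closed fingers until it met its stop. Resistance rose to about 15 N as the fingers stopped advancing. In the last picture the cover is still open.
- **Cartridge:** I gripped the tab across its 28 mm, drew the cartridge straight up and tipped it with the fingers pointing forward. The tool point (TCP) is 0.42 m above the worktop, which puts the glass at roughly 0.38 m.
- **Last checks:** Joint speeds read zero and the gripper opening stayed steady at 0.317. The last picture shows the cartridge in line with the fingers and the blue filter seated. The picture taken just after the lift showed the pads clear of the glass.
- **Surroundings:** I kept away from the timer, cup and brush and did not measure them again at the end.
- **Disagreement:** One photometer base corner was 7 px off in the pose fit. I put that down to a misread. The tab outlines, checked separately, agreed to within about 1 px.

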